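# Seat a power module on its pegged base, wedge its front edge up and hold

## Robot

A 6-joint arm with a two-finger parallel gripper is mounted at the origin on a cart in front of the work surface, level with it; the furniture and walls round the work are solid. World frame = base frame: x ahead of the robot, y to its left, z up, the work surface at z = 0. Lengths are in mm, angles in rad, forces in N, time in s.
With the tool pointing down it reaches from about 325 to 875 mm from the base axis. Payload 4.4 kg.
Tool frame: the origin (TCP) lies at the very end of the fingers, on their centre line; the grasp point (between the pads) lies 19 mm behind it (robot.grip_depth is the distance from the TCP to the grasp point, in mm); z points along the fingers, y is the line along which they close (so a half turn about z gives the same grasp; the last joint's range is limited). The gripper opens to 85 mm and grips with 20 to 120 N. Pads are 22 mm wide; open, the fingers measure 114 mm over their backs; the gripper's body (76 mm by 85 mm) begins 54 mm behind the grasp point. The pads swing forward as they close: fully open they stand 13 mm farther back than shut.
Start: joints at [1.026, 0.207, 1.542, -0, 1.393, -0.15], TCP at [220.637, 530.986, 231.282] pointing down, gripper open.
Joint ranges: [-2.73, 2.73], [-0.86, 2.22], [0.23, 2.46], [-1.11, 4.25], [0.08, 2.63], [-2.82, 2.82]. Speed limits (rad/s): [2.79, 2.79, 3.14, 3.14, 3.14, 3.14].

## Interface

Orientations are given as a 3x3 rotation matrix whose columns are the frame's x, y, z axes.
In Python, from workcell import sensors, grab_frame, robot gives the robot as it stands.
- The arm moves only by the shell command python3 -m pendant 'ROWS' [FORCE]. ROWS is JSON, one flat list of numbers, 7 for each row, row after row: the shift along the tool's x, y, z in cm, then the turn, a rotation vector about the tool's x, y, z in rad, then the opening, from -1 (shut) to 1 (fully open). A call has 1 to 5 rows; each row shifts and turns the commanded pose from where the row before left it, along the tool's axes as they then stand; what a row does not reach is not made up. A row lasts 1/10 s, in which the tool goes at most 50 mm and 8.59 degrees, less where a joint would pass 70% of its speed; a pose out of reach is approached as far as the arm can. A call is refused whole if a number of a shift passes 5 or a number of a turn 0.15, either way. A call with a gripper value outside its range is refused whole. The fingers move at their own pace and stop on an object; FORCE is the grip in N (left out, the last holds). Time passes only in rows, so rows that do not move let the fingers close. It gives the time, the measured TCP pose, the force, the opening and the grip force at its end, in the units of the state.
- sensors.get_obs(): the state, without advancing time (a new reading comes with each control period).
- grab_frame(name): name is "scene" or "top" or "wrist"; returns a dict with "img" (400x640x3 uint8, red, green, blue), "z_map" (400x640 float32, mm along the optical axis (not along the pixel's ray), 0 where there is no reading), "fx", "fy", "cx", "cy" (pixels), "R" (3x3) and "t" (3): a world point X has camera coordinates R X + t; the wrist camera has in their place "T_tool_cam" (4x4, takes a point from camera to tool coordinates, whose origin is the TCP and whose axes are the flange's). Camera axes: x right, y down, z forward; pixel columns grow to the right and rows downward; lengths in mm; the calibration is good to about 2 mm. A picture is of the moment at which its call begins: read the wrist's pose just before it.
- robot.close_job(): hands the job in; it is judged then, once.
The state is a dict: "clock": time; "joint_pos": joint angles; "joint_velocities": joint speeds; "effort": joint torques, N m; "tcp_pos": TCP position; "eef_rot": TCP orientation; "force": force on the tool from outside, world axes, zero at the start; "moment": the same for the moment, N m; "finger_gap": finger opening in mm; "gripper_force": force on a finger pad.
Only numpy, scipy, OpenCV 4.12 (cv2) and the standard library are available. Lean on these libraries where they do the work, as an engineer would, in place of code of your own. Each camera call takes 0.05 s, during which the arm holds its last target. There are 200 camera calls.

## Task

Set the power module down on its base the right way round, so that the two pegs stand in its two holes and it lies flat, and let go of it. Then take the levelling wedge by its grip block and push its thin end along the worktop, straight in under the middle of the module's front edge, until the whole front edge has just lifted off the base by about 4 mm; the rear edge stays down on the base. Finish while still holding the wedge in there with the gripper, touching only the wedge, and leave the other things on the worktop where they are.

Things in the scene. Friction and masses are not known exactly. Their poses are not given: they have to be found in the camera images.
- base: Fixed dark steel U-shaped frame lying on the worktop, 10 mm high, 130 (x) x 120 (y) mm, open to the front (-x). Origin: on the worktop under the module's seat; +x rear, z up. Side rails x -60 to 60, y 30 to 60 mm either side; rear crossbar x 40 to 70; a 60 mm wide channel between, down to the worktop. Module seated: its origin 10 mm above this one, same yaw.
- base_peg_l (a point): Tip of the left peg (base frame x 40, y +41, z 24 mm). The right peg stands at x 40, y -41. Bright steel pegs, 8 mm diameter, 14 mm high above the rails, tapered over the top 4 mm.
- module: Power module, about 0.6 kg, loose on the worktop. Pale aluminium foot plate 120 (x) x 110 (y) x 6 mm with a dark finned case 84 x 63 mm on it, top at z 32 mm. Two through holes of 11 mm at x +40, y +41 and -41 near the rear edge fit the pegs; a low black terminal strip with brass screws marks the front (-x). Origin: centre of the plate's underside; +x rear, z up.
- module_handle (a point): Middle of the module's handle bar (module frame 0, 0, 67 mm): black bar along x, 70 mm long, 12 mm wide (y), z 60 to 74, on two legs at x +31 and -31; 28 mm of free space under it down to the case. Grip it from above across y.
- module_fl (a point): Point at the underside of the module's plate at its front edge, 10 mm in from the left corner (module frame x -60, y +50, z 0 mm). Lies at z = 10 mm above the worktop when the module is seated flat.
- module_fr (a point): The same at the right: module frame x -60, y -50, z 0 mm.
- module_rear (a point): Middle of the rear edge of the plate's underside (module frame x +60, y 0, z 0 mm).
- wedge: Steel levelling wedge, about 0.18 kg, loose, flat on the worktop. Origin: underside, below the centre of its grip block (26 (x) x 24 (y) x 46 mm high; grip from above across y); +x to the thin end, z up. In front of the block it is 36 mm wide; 19 mm high for x 13 to 28, then sloping evenly down to 4 mm at the tip, x 88 (1 mm in 4 mm).
- wedge_tip (a point): Middle of the wedge's thin end, underside (wedge frame 88, 0, 0 mm). The wedge, slid on the worktop, meets the seated module's front edge when this point is 24 mm in under it; each further 4 mm lifts the edge 1 mm. Pushing takes under about 10 N.
- solder_spool: Bystander: reel of solder standing on its flange, black flanges, 56 mm across, 38 mm high, loose. Origin: centre of the underside.
- dsub_adapter: Bystander: small pale connector adapter with two black screws, 53 x 31 x 21 mm, loose. Origin: centre of the underside.
Things that resemble listed ones, but are neither listed nor needed, are in the scene too. Of the things that look like the module, the larger one is meant.

How it is judged (in metres and radians):
On the way:
1. the module is seated flat on the base over both pegs, and let go (horizontal distance between module and base below 0.004 m and angle between the x axis of module and the x axis of base, either way round below 0.06 rad and z of each of module_fl, module_fr, module_rear in the frame of base below 0.0112 m and contact force between each of the fingers, the arm and module below 0.1 N), for 0.3 s.
At the end, for the whole second after the job is handed in: Both front corners of the module stand 1.5 to 7 mm off the rails, carried by the wedge; its rear edge is down (2 mm), it is on the pegs (5 mm, 5 degrees), at rest and untouched by the robot; the wedge is flat on the worktop (6 mm, 4.5 degrees), at rest and held by the fingers (over 3 N) (z of module_fl in the frame of base between 0.0115 and 0.017 m and z of module_fr in the frame of base between 0.0115 and 0.017 m and z of module_rear in the frame of base below 0.012 m and horizontal distance between module_rear and base above 0.055 m and horizontal distance between module and base below 0.005 m and angle between the x axis of module and the x axis of base, either way round below 0.09 rad and contact force between wedge and module above 0.5 N and contact force between the fingers and wedge above 3 N and height (world z) of wedge below 0.006 m and angle between wedge's own z axis and vertical below 0.08 rad and linear speed of each of module, wedge below 0.02 m/s and contact force between each of the fingers, the arm and module below 0.1 N); the arm keeps its last pose, push and grip.
It fails at once if a loose bystander (solder reel, connector adapter) is moved more than 30 mm (distance of any of solder_spool, dsub_adapter from where it was at the start of the episode above 0.03 m).
It also fails if it takes over 67 s, if anything falls off the work surface, if the arm or the gripper's body presses on something with over 40 N, if the wrist force passes 120 N, or if a joint passes its speed limit or range.

## Working session

There is one attempt and no reset: what is moved stays moved. The work goes in short steps, Python scripts to look and compute and a shell command to move; the robot and the scene stay as the last step left them, time stands still between calls to the robot, and variables do not carry over. Pictures are saved under pics/ and viewed, at most 10 in all, crops included, and the job is handed in when it is done.

```bash
ls; mkdir -p pics
python3 - <<'E'
from workcell import sensors, grab_frame, robot
import cv2, numpy as np, pickle
o=sensors.get_obs(); print(o['clock'],o['tcp_pos'],np.round(o['eef_rot'],3),o['finger_gap'])
for n in('top','scene'):
    f=grab_frame(n); pickle.dump(f,open(n+'.pkl','wb')); cv2.imwrite(f'pics/{n}0.png',f['img'][:,:,::-1])
    print(n,f['fx'],f['cx'],f['cy'],np.round(f['R'],3).tolist(),np.round(f['t'],1))
E
```

```text
pics
0.0 [220.24496625 530.32581853 230.09852679] [[-0.923  0.384 -0.001]
 [ 0.384  0.923 -0.002]
 [ 0.    -0.002 -1.   ]] 85.66562730453671
top 460.96059964754994 320.2690743813647 205.85442881086294 [[0.019, -1.0, 0.003], [-0.997, -0.019, -0.071], [0.071, -0.001, -0.997]] [ -67.5  555.  1249.7]
scene 472.74325244977206 325.86679912336234 193.45607026653562 [[0.708, -0.706, -0.002], [-0.28, -0.277, -0.919], [0.649, 0.651, -0.394]] [-405.3  195.8 1002.7]
```

View pics/top0.png

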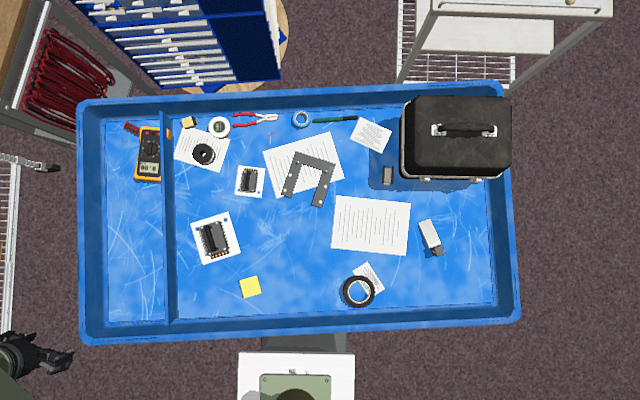

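View pics/scene0.png

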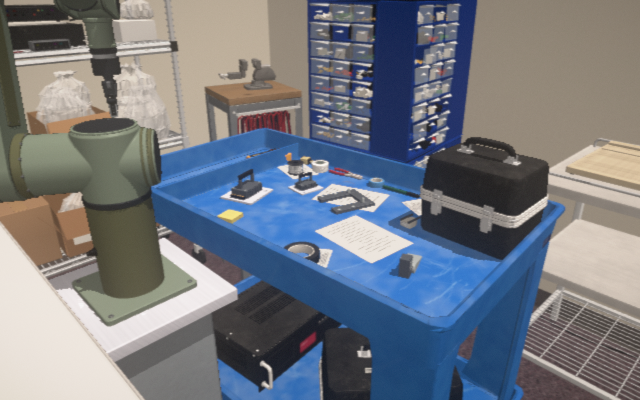

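The top view shows these lookalikes:
- **Module:** the larger one at (214,239), a smaller one at (250,181).
- **Base:** the U at (308,178), open towards the robot.
- **Wedge:** (431,237), or possibly the grey block at (388,175).
- **Round things:** reel at (204,154), tapes at (219,127), (302,119) and (358,291).

Next is one close crop to check the choice.

Run:
```python
import cv2, numpy as np
i=cv2.imread('pics/top0.png')
def c(u,v,w=33,h=33): return cv2.resize(i[v-h:v+h,u-w:u+w],(264,264),interpolation=cv2.INTER_CUBIC)
cv2.imwrite('pics/crop0.png',np.vstack([np.hstack([c(214,239),c(308,178),c(431,237)]),np.hstack([c(250,181),c(388,175),c(204,150)])]))
```

```text
(no output)
```

View pics/crop0.png

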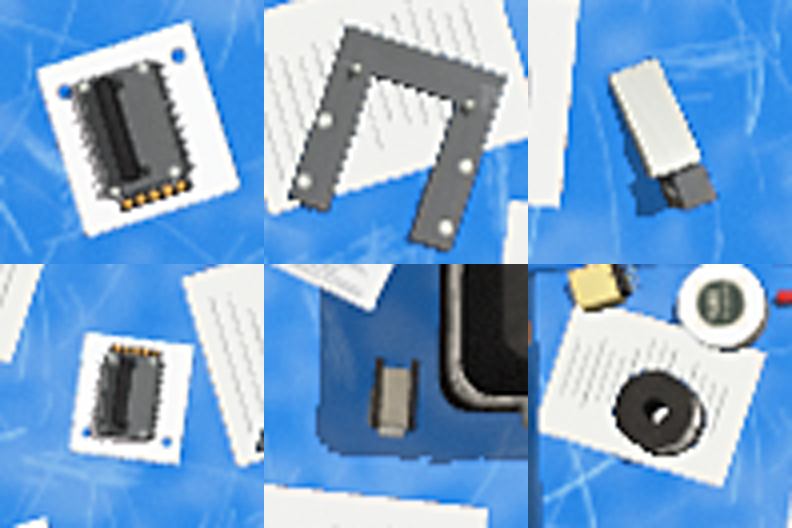

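The crops show:
- **Module:** (214,239), with holes rear-up and the brass terminal front-down.
- **Base:** (308,178), crossbar up and pegs at about (298,162) and (327,171).
- **Wedge:** (431,237), grip block at the lower right and thin end up-left.
- **Others:** (250,181) is the small decoy, (388,175) the adapter, (204,154) the reel.

Next I measure these coarsely.

```bash
cat > h.py <<'E'
import numpy as np, cv2, pickle
def ray(f,uv,z):
    uv=np.atleast_2d(np.asarray(uv,float))
    d=np.c_[(uv[:,0]-f['cx'])/f['fx'],(uv[:,1]-f['cy'])/f['fy'],np.ones(len(uv))]
    R=np.asarray(f['R']);c=-R.T@f['t']; w=d@R
    return c+w*((z-c[2])/w[:,2])[:,None]
def wrist():
    from workcell import sensors,grab_frame
    o=sensors.get_obs(); f=grab_frame('wrist')
    T=np.eye(4);T[:3,:3]=o['eef_rot'];T[:3,3]=o['tcp_pos']
    M=np.linalg.inv(T@np.asarray(f['T_tool_cam'])); f['R']=M[:3,:3];f['t']=M[:3,3]
    return f,o
def rect(p):  # min-area rectangle of xy points
    return cv2.minAreaRect(np.asarray(p,np.float32)[:,:2])
def blob(mask,uv,rad=60):
    n,l,s,c=cv2.connectedComponentsWithStats(mask.astype(np.uint8))
    b=np.argsort([np.hypot(*(c[k]-uv)) if s[k,4]>20 else 1e9 for k in range(1,n)])[0]+1
    cs,_=cv2.findContours((l==b).astype(np.uint8),cv2.RETR_EXTERNAL,cv2.CHAIN_APPROX_NONE)
    return max(cs,key=len)[:,0,:].astype(float)
E
python3 - <<'E'
from h import *
f=pickle.load(open('top.pkl','rb')); hsv=cv2.cvtColor(f['img'],cv2.COLOR_RGB2HSV)
S,V=hsv[...,1],hsv[...,2]
def show(n,p): r=rect(p);print(n,np.round(r[0],1),np.round(r[1],1),round(r[2],2),np.round(cv2.boxPoints(r)).tolist())
m=blob((S<70)&(V>190),(214,239)); show('module',ray(f,m,6))
g=(S<60)&(V>60)&(V<130); b=blob(g,(308,178)); show('base',ray(f,b,10)) 
w=blob((S<70)&(V>150),(430,233)); show('slope',ray(f,w,11))
w=blob((S<90)&(V>40)&(V<150),(437,250)); show('block',ray(f,w,40))
print('z base',[np.round(ray(f,p,10)[0],0).tolist() for p in [(297.5,161.5),(327,170.5)]])
for n,p,z in [('hole l',(214-33+64/4,239-33+90/4),6),('hole r',(214-33+178/4,239-33+55/4),6),('handle',(214-33+124/4,239-33+124/4),74),('spool',(204,154),38)]: print(n,np.round(ray(f,p,z)[0],1))
E
```

```text
Traceback (most recent call last):
  File "h.py", line 14, in rect
    return cv2.minAreaRect(np.asarray(p,np.float32)[:,:2])
           ~~~~~~~~~~~~~~~^^^^^^^^^^^^^^^^^^^^^^^^^^^^^^^^
cv2.error: OpenCV(4.12.0) /io/opencv/modules/imgproc/src/convhull.cpp:143: error: (-215:Assertion failed) total >= 0 && (depth == CV_32F || depth == CV_32S) in function 'convexHull'
```

```bash
sed -i 's/return cv2.minAreaRect(.*/return cv2.minAreaRect(np.ascontiguousarray(np.asarray(p,np.float32)[:,:2]))/' h.py
python3 - <<'E'
from h import *
f=pickle.load(open('top.pkl','rb')); hsv=cv2.cvtColor(f['img'],cv2.COLOR_RGB2HSV)
S,V=hsv[...,1],hsv[...,2]
def show(n,p): r=rect(p);print(n,np.round(r[0],1),np.round(r[1],1),round(r[2],2),np.round(cv2.boxPoints(r)).tolist())
m=blob((S<70)&(V>190),(214,239)); show('module',ray(f,m,6))
g=(S<60)&(V>60)&(V<130); b=blob(g,(308,178)); show('base',ray(f,b,10)) 
w=blob((S<70)&(V>150),(430,233)); show('slope',ray(f,w,11))
w=blob((S<90)&(V>40)&(V<150),(437,250)); show('block',ray(f,w,40))
print('z base',[np.round(ray(f,p,10)[0],0).tolist() for p in [(297.5,161.5),(327,170.5)]])
for n,p,z in [('hole l',(214-33+64/4,239-33+90/4),6),('hole r',(214-33+178/4,239-33+55/4),6),('handle',(214-33+124/4,239-33+124/4),74),('spool',(204,154),38)]: print(n,np.round(ray(f,p,z)[0],1))
E
```

```text
module [462.9 232.8] [121.7 111.3] 18.91 [[387.0, 266.0], [423.0, 160.0], [539.0, 200.0], [502.0, 305.0]]
base [631.4 -20.2] [118.3 127.9] 73.18 [[553.0, -58.0], [676.0, -95.0], [710.0, 18.0], [587.0, 55.0]]
slope [ 487.5 -360.1] [77.9 36.1] 23.57 [[445.0, -359.0], [459.0, -392.0], [530.0, -361.0], [516.0, -328.0]]
block [ 459.2 -361.1] [77.  32.4] 34.24 [[418.0, -369.0], [436.0, -396.0], [500.0, -353.0], [482.0, -326.0]]
z base [[680.0, 9.0, 10.0], [656.0, -74.0, 10.0]]
hole l [487.7 283.7   6. ]
hole r [513.4 205.5   6. ]
handle [465.  225.5  74. ]
spool [691.  263.8  38. ]
```

```bash
python3 -m pendant '[0,0,0,0,0,-0.145,1, 0,0,0,0,0,-0.145,1, 0,0,0,0,0,-0.145,1, 0,0,0,0,0,-0.145,1, 0,0,0,0,0,-0.145,1]' 
python3 -m pendant '[-1.67,-4.5,0,0,0,0,1, -1.67,-4.5,0,0,0,0,1, -1.67,-4.5,0,0,0,0,1, -1.67,-4.5,0,0,0,0,1]'
python3 -m pendant '[-1.67,-4.5,0,0,0,0,1, -1.67,-4.5,0,0,0,0,1, -1.67,-4.5,0,0,0,0,1, -1.67,-4.5,0,0,0,0,1, 0,0,0,0,0,0,1]'
python3 - <<'E'
from h import *
f,o=wrist(); pickle.dump(f,open('w1.pkl','wb')); cv2.imwrite('pics/w1.png',f['img'][:,:,::-1]); print(np.round(f['T_tool_cam'],3))
E
```

```text
clock: 0.6
tcp_pos: [220.4, 530.6, 230.6]
eef_rot: [[-0.944, -0.331, -0.001], [-0.331, 0.944, -0.001], [0.001, -0.001, -1.0]]
force: [0.2, -0.1, -0.6]
finger_gap: 85.3
gripper_force: 0.0
clock: 1.0
tcp_pos: [342.8, 380.9, 230.8]
eef_rot: [[-0.945, -0.326, -0.001], [-0.326, 0.945, -0.001], [0.001, -0.0, -1.0]]
force: [0.0, 0.6, 0.0]
finger_gap: 85.3
gripper_force: 0.0
clock: 1.5
tcp_pos: [467.2, 229.4, 231.0]
eef_rot: [[-0.948, -0.318, 0.001], [-0.318, 0.948, -0.002], [-0.0, -0.002, -1.0]]
force: [0.0, 0.2, 0.2]
finger_gap: 85.3
gripper_force: 0.0
[[  -0.      -0.963   -0.269   68.552]
 [   1.      -0.       0.      -0.898]
 [  -0.      -0.269    0.963 -142.861]
 [   0.       0.       0.       1.   ]]
```

View pics/w1.png

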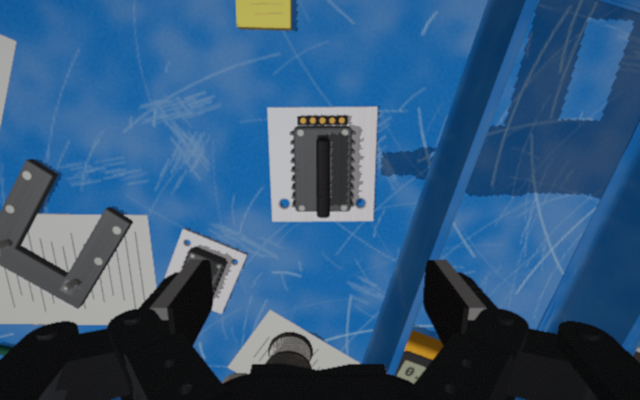

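The wrist view shows the large module at (323,163), holes at (284,203) and (361,202), and the handle at (323,175). The base is at the left (55,235). I measure the module precisely now.

Run:
```python
from h import *
f=pickle.load(open('w1.pkl','rb')); hsv=cv2.cvtColor(f['img'],cv2.COLOR_RGB2HSV);S,V=hsv[...,1],hsv[...,2]
m=blob((S<70)&(V>120),(323,163)); r=rect(ray(f,m,6)); print(r)
H=(S<255)&(V<32); H[:125]=0;H[225:]=0;H[:,:300]=0;H[:,340:]=0
h=blob(H,(323,175)); print(h.min(0),h.max(0)); print('handle',rect(ray(f,h,74)))
hm=(S>120)&(V>80); 
for uv in((284,203),(361,202)): 
    b=blob(hm[180:215,270:375],(uv[0]-270,uv[1]-180))+[270,180]; print('hole',np.ptp(b,axis=0),np.round(ray(f,cv2.minEnclosingCircle(b.astype(np.float32))[0],6)[0],1))
```

```text
((460.4814453125, 230.79067993164062), (120.71649932861328, 111.03083801269531), 18.91958999633789)
[317. 136.] [329. 215.]
handle ((458.168212890625, 229.80401611328125), (68.92813873291016, 10.444334030151367), 19.042865753173828)
hole [7. 7.] [510.5 204.7   6. ]
hole [8. 7.] [484.5 281.7   6. ]
```

```bash
python3 -m pendant '[0.65,0.3,3,0,0,-0.008,1, 0,0,4.5,0,0,0,1, 0,0,4,0,0,0,1, 0,0,2,0,0,0,1, 0,0,0,0,0,0,1]'
```

```text
clock: 2.05
tcp_pos: [452.2, 234.7, 92.2]
eef_rot: [[-0.942, -0.334, -0.01], [-0.334, 0.942, -0.003], [0.01, 0.001, -1.0]]
force: [-0.3, -0.2, -0.0]
finger_gap: 85.3
gripper_force: 0.0
```

```bash
python3 -m pendant '[0,0,0,0,0,0,1, 0,0,0,0,0,0,1, 0,0,0,0,0,0,1]'
```

```text
clock: 2.35
tcp_pos: [458.3, 235.5, 98.3]
eef_rot: [[-0.943, -0.333, 0.004], [-0.333, 0.943, 0.001], [-0.004, -0.0, -1.0]]
force: [-0.0, -0.3, 0.1]
finger_gap: 85.3
gripper_force: 0.0
```

```bash
python3 -m pendant '[0,-0.55,2,0,0,0.009,1, 0,0,1.5,0,0,0,1, 0,0,1.4,0,0,0,1, 0,0,0,0,0,0,1, 0,0,0,0,0,0,1]'
python3 - <<'E'
from h import *
f,o=wrist(); pickle.dump(f,open('w2.pkl','wb')); cv2.imwrite('pics/w2.png',f['img'][:,:,::-1]); print(o['tcp_pos'],o['force'])
E
```

```text
clock: 2.85
tcp_pos: [459.0, 229.7, 47.6]
eef_rot: [[-0.946, -0.324, 0.0], [-0.324, 0.946, 0.0], [-0.0, 0.0, -1.0]]
force: [-0.8, 0.4, 0.9]
finger_gap: 85.3
gripper_force: 0.0
[459.02799675 229.65919136  47.63184985] [-0.82809377  0.37669756  0.91898128]
```

View pics/w2.png

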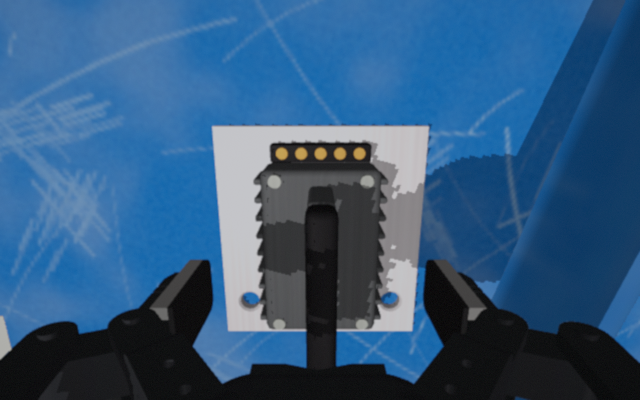

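The handle bar at (321,270) lies centred between the fingers at (200,290) and (435,290). I close on it.

```bash
python3 -m pendant '[0,0,0,0,0,0,-1, 0,0,0,0,0,0,-1, 0,0,0,0,0,0,-1, 0,0,0,0,0,0,-1, 0,0,0,0,0,0,-1]' 80
python3 -m pendant '[0,0,0,0,0,0,-1, 0,0,0,0,0,0,-1, 0,0,0,0,0,0,-1]'
```

```text
clock: 3.4
tcp_pos: [458.7, 230.0, 47.5]
eef_rot: [[-0.946, -0.324, 0.0], [-0.324, 0.946, 0.001], [-0.0, 0.001, -1.0]]
force: [-4.9, 6.9, 2.5]
finger_gap: 12.2
gripper_force: 3.5
clock: 3.7
tcp_pos: [458.9, 229.9, 47.6]
eef_rot: [[-0.946, -0.324, 0.0], [-0.324, 0.946, 0.001], [-0.001, 0.0, -1.0]]
force: [-1.0, 2.1, 3.9]
finger_gap: 10.5
gripper_force: 79.0
```

```bash
python3 -m pendant '[0,0,-1,0,0,0,-1, 0,0,-3.5,0,0,0.15,-1, 0,0,-3.5,0,0,0.15,-1, 0,0,-3.5,0,0,0.15,-1, 0,0,-3.5,0,0,0.15,-1]'
python3 -m pendant '[0,0,0,0,0,0.024,-1, -4,-0.7,0,0,0,0,-1, -4.5,-0.8,0,0,0,0,-1, -4.5,-0.8,0,0,0,0,-1, -4.5,-0.8,0,0,0,0,-1]'
python3 -m pendant '[-4,-0.8,0,0,0,0,-1, -1.5,-0.2,0,0,0,0,-1, 0,0,0,0,0,0,-1, 0,0,0,0,0,0,-1, 0,0,0,0,0,0,-1]'
python3 - <<'E'
from h import *
f,o=wrist(); pickle.dump((f,o),open('w3.pkl','wb')); cv2.imwrite('pics/w3.png',f['img'][:,:,::-1]); print(o['tcp_pos'],o['force'],o['finger_gap'])
E
```

```text
clock: 4.2
tcp_pos: [456.9, 228.5, 196.7]
eef_rot: [[-0.962, 0.273, -0.004], [0.273, 0.962, -0.002], [0.004, -0.003, -1.0]]
force: [0.6, -0.0, -7.4]
finger_gap: 10.3
gripper_force: 79.2
clock: 4.7
tcp_pos: [616.2, 147.9, 192.6]
eef_rot: [[-0.958, 0.287, -0.007], [0.287, 0.958, -0.001], [0.006, -0.003, -1.0]]
force: [-0.1, 1.6, -6.2]
finger_gap: 10.6
gripper_force: 79.0
clock: 5.2
tcp_pos: [664.8, 124.2, 194.5]
eef_rot: [[-0.958, 0.288, -0.005], [0.288, 0.958, -0.0], [0.005, -0.002, -1.0]]
force: [-0.6, 0.6, -7.4]
finger_gap: 10.1
gripper_force: 79.0
[664.79170002 124.17524598 194.50755863] [-0.56194375  0.56350013 -7.44549048] 10.13469284031353
```

View pics/w3.png

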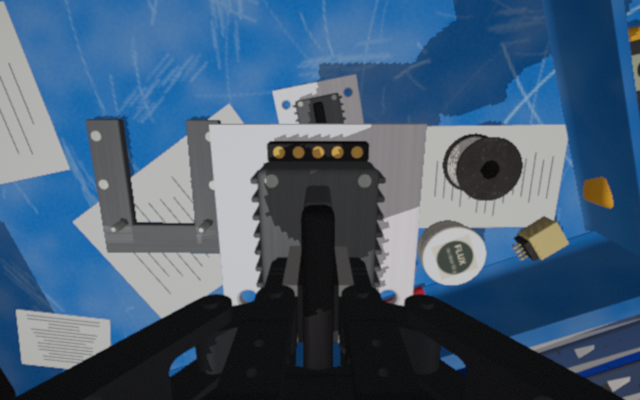

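The wrist view shows the module held level and square at (318,210). The base is partly visible at the left: front corner (88,120), rear corner (108,251), peg tips near (117,226) and (203,226). I fit its edges and the plate's edges.

Run:
```python
from h import *
f,o=pickle.load(open('w3.pkl','rb')); hsv=cv2.cvtColor(f['img'],cv2.COLOR_RGB2HSV);S,V=hsv[...,1],hsv[...,2]
m=((S<90)&(V>45)&(V<130)); m[:,210:]=0
b=blob(m,(120,220)); print(b.min(0),b.max(0))
def fit(p,z):
    P=ray(f,p,z)[:,:2].astype(np.float32); v=cv2.fitLine(P,cv2.DIST_HUBER,0,.01,.01).ravel(); 
    return v[2:],v[:2],np.degrees(np.arctan2(v[1],v[0]))
edge=lambda rows,side: np.array([[(x.min() if side<0 else x.max()+1),r] for r in rows for x in [b[b[:,1]==r,0]]])
left=edge(range(130,235),-1); left[:,0]-=.0
rear=np.array([[c,b[b[:,0]==c,1].max()+.5] for c in range(120,200)])
L=fit(left,10);R=fit(rear,10); print('outer',L,'rear',R)
ul=np.array([np.cos(np.radians(-16.8)),np.sin(np.radians(-16.8))])
# intersection = rear right corner (70,-60)
A=np.c_[L[1],-R[1]]; t=np.linalg.solve(A,R[0]-L[0]); C=L[0]+t[0]*L[1]; print('corner',C)
for yaw in (L[2],R[2]-90,R[2]+90):
    a=np.radians(yaw if abs(yaw)<90 else yaw+180); x=np.array([np.cos(a),np.sin(a)]); y=np.array([-x[1],x[0]]); print(np.degrees(a),'origin',C-70*x+60*y)
cv2.imwrite('pics/c3.png',cv2.resize(f['img'][100:270,70:240,::-1],(595,595),interpolation=cv2.INTER_CUBIC))
# plate
w=(S<70)&(V>110)
cv2.imwrite('pics/c4.png',(w*255).astype(np.uint8)[100:320,180:450])
```

```text
[ 86. 119.] [209. 253.]
outer (array([607.4548  , -77.865524], dtype=float32), array([ 0.9566249 , -0.29132238], dtype=float32), np.float32(-16.93714)) rear (array([684.61993 , -60.947662], dtype=float32), array([0.28711346, 0.9578966 ], dtype=float32), np.float32(73.31477))
corner [673.51886 -97.98412]
-16.937138 origin [624.0345   -20.194065]
-16.685226 origin [623.69293  -20.412384]
343.31473 origin [623.69293  -20.412373]
```

View pics/c3.png

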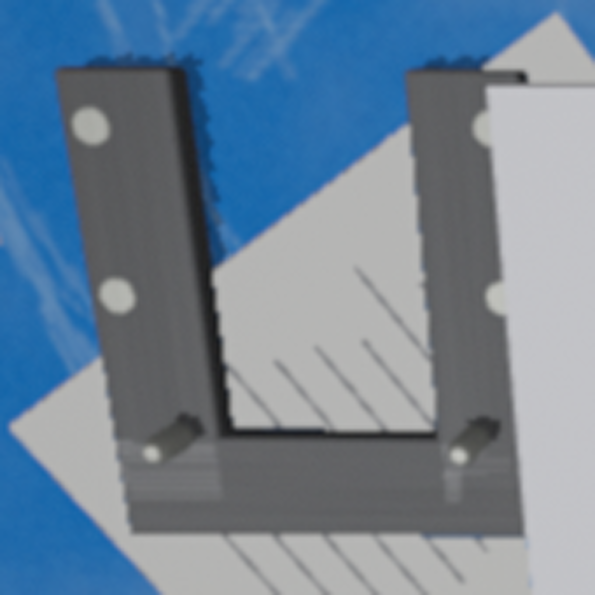

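Run:
```python
from h import *
x=np.array([np.cos(np.radians(-16.8)),np.sin(np.radians(-16.8))]);y=np.array([-x[1],x[0]])
f,o=pickle.load(open('w3.pkl','rb')); I=f['img'];hsv=cv2.cvtColor(I,cv2.COLOR_RGB2HSV);S,V=hsv[...,1].astype(int),hsv[...,2].astype(int)
P=ray(f,[(112.9,229.4),(201.1,230.0)],24)[:,:2]; print('pegs',P,'origin',P.mean(0)-40*x,'dist',np.hypot(*(P[1]-P[0])),'yaw',np.degrees(np.arctan2(*(P[1]-P[0])[::-1]))-90)
Rt=o['eef_rot'];tcp=o['tcp_pos']
# plate in this view: top plane z
z=tcp[2]-41.6
g=cv2.cvtColor(I,cv2.COLOR_RGB2GRAY).astype(float); g=cv2.GaussianBlur(g,(3,3),0); gx=cv2.Sobel(g,-1,1,0);gy=cv2.Sobel(g,-1,0,1)
def best(G,pts): return np.array(pts)[0]
le=np.array([[205+np.argmax(gx[r,205:228]),r] for r in list(range(135,215))+list(range(225,280))])
ri=np.array([[410+np.argmin(gx[r,410:435]),r] for r in range(235,275)])
fr=np.array([[c,115+np.argmax(gy[115:135,c])] for c in list(range(240,272))+list(range(366,410))])
for n,p in(('L',le),('R',ri),('F',fr)):
    q=ray(f,p+.0,z); q=(q-tcp)@Rt   # tool coordinates
    q=q[:,:2]; i=0 if n=='F' else 1; med=np.median(q[:,i]); k=abs(q[:,i]-med)<3
    c=np.polyfit(q[k,1-i],q[k,i],1); print(n,'tool',round(med,2),'at0',round(c[1],2),'slope deg',round(np.degrees(np.arctan(c[0])),2),k.mean())
hm=(S>120)&(V>60)
for a in(236,375):
    s=np.zeros_like(hm);s[286:306,a:a+24]=hm[286:306,a:a+24]; ys,xs=np.nonzero(s); print('hole px',xs.min(),xs.max(),ys.min(),ys.max(),((ray(f,[((xs.min()+xs.max())/2,ys.min()+ (xs.max()-xs.min())/2)],z)-tcp)@Rt)[0])
```

```text
pegs [[651.46792525 -73.24578912]
 [675.7483652    5.64385293]] origin [625.31536533 -22.23969622] dist 82.54159792135026 yaw -17.107176682796236
L tool -56.26 at0 -56.04 slope deg -1.36 0.9851851851851852
R tool 54.13 at0 54.24 slope deg 0.47 1.0
F tool 58.24 at0 58.31 slope deg -0.13 1.0
hole px 242 256 291 302 [-40.7296489  -40.89591078  41.46148   ]
hole px 380 394 291 301 [-40.61899757  39.38938885  41.33481463]
```

```bash
python3 -m pendant '[-0.05,-3.75,0,0,0,0,-1, -0.05,-3.75,0,0,0,0,-1, -0.05,-3.75,0,0,0,0,-1, -0.05,-3.75,0,0,0,0,-1, 0,0,3,0,0,0,-1]'
python3 -m pendant '[0,0,4,0,0,0,-1, 0,0,3,0,0,0,-1, 0,0,1.2,0,0,0,-1, 0,0,0,0,0,0,-1, 0,0,0,0,0,0,-1]'
cat > look.py <<'E'
import sys
from h import *
n=sys.argv[1]
f,o=wrist(); pickle.dump((f,o),open(n+'.pkl','wb'))
Z=f['z_map']; tcp=o['tcp_pos']; print(np.round(tcp,1),np.round(o['eef_rot'],3).tolist(),o['force'])
S=cv2.cvtColor(f['img'],cv2.COLOR_RGB2HSV); w=(S[...,1]<70)&(S[...,2]>110)&(Z>0); w[:120]=0;w[:,:205]=0;w[:,430:]=0;w[320:]=0
v,u=np.nonzero(w); d=np.c_[(u-f['cx'])/f['fx'],(v-f['cy'])/f['fy'],np.ones(len(u))]*Z[v,u][:,None]
P=(d-f['t'])@f['R']; T=(P-tcp)@o['eef_rot']; T=T[abs(T[:,2]-41.6)<8]
c=np.linalg.lstsq(np.c_[T[:,:2],np.ones(len(T))],T[:,2],rcond=None)[0]; print('plate plane in tool: slope deg x,y',np.degrees(c[:2]),'z',c[2],len(T))
for a,b in(((225,275),(272,322)),((362,272),(412,322))): pass
I=f['img'][:,:,::-1]
cv2.imwrite(f'pics/{n}.png',np.hstack([cv2.resize(I[270:330,k:k+60],(390,390),interpolation=cv2.INTER_CUBIC) for k in(218,358)]))
E
python3 look.py w4
```

```text
clock: 5.75
tcp_pos: [628.2, -25.7, 173.1]
eef_rot: [[-0.956, 0.292, 0.012], [0.292, 0.956, -0.006], [-0.013, -0.002, -1.0]]
force: [2.6, 1.1, -6.4]
finger_gap: 10.6
gripper_force: 79.3
clock: 6.25
tcp_pos: [626.8, -20.2, 87.0]
eef_rot: [[-0.957, 0.289, 0.003], [0.289, 0.957, -0.001], [-0.003, 0.0, -1.0]]
force: [0.0, -0.0, -6.3]
finger_gap: 10.4
gripper_force: 79.1
[626.8 -20.2  87. ] [[-0.957, 0.289, 0.003], [0.289, 0.957, -0.001], [-0.003, 0.0, -1.0]] [ 0.01210425 -0.02530374 -6.29411603]
plate plane in tool: slope deg x,y [-0.96433089 -0.06228322] z 41.59614654964959 15980
```

View pics/w4.png

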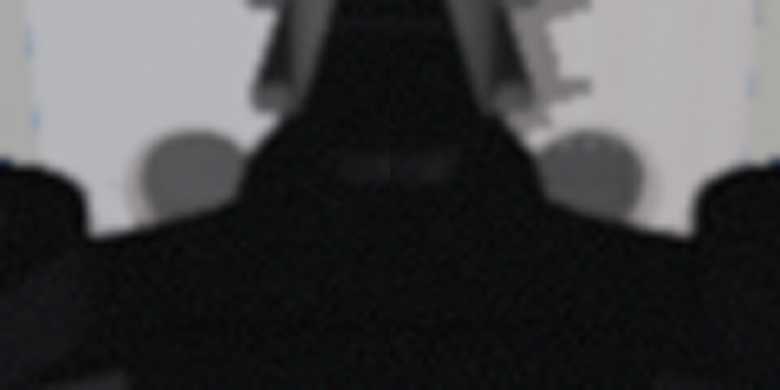

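The holes at (248,298) and (385,298) show only base steel, since the pegs are hidden by parallax. I correct by the measured offset and descend gently, watching the force.

```bash
python3 -m pendant '[0.33,-0.05,0.5,0,0,0,-1, 0,0,0.5,0,0,0,-1, 0,0,0,0,0,0,-1, 0,0,0,0,0,0,-1]'
python3 -m pendant '[0,0,0.3,0,0,0,-1, 0,0,0.3,0,0,0,-1, 0,0,0.3,0,0,0,-1, 0,0,0,0,0,0,-1, 0,0,0,0,0,0,-1]'
```

```text
clock: 6.7
tcp_pos: [622.0, -19.9, 75.2]
eef_rot: [[-0.957, 0.29, -0.0], [0.29, 0.957, 0.0], [0.0, -0.0, -1.0]]
force: [-0.6, -0.3, -7.1]
finger_gap: 10.1
gripper_force: 79.1
clock: 7.2
tcp_pos: [622.4, -20.1, 66.2]
eef_rot: [[-0.957, 0.29, 0.0], [0.29, 0.957, -0.0], [-0.0, -0.0, -1.0]]
force: [1.3, -0.5, -8.3]
finger_gap: 10.6
gripper_force: 79.1
```

The underside is already below the peg tips with no resistance, so the pegs are in the holes. Lowering on.

```bash
python3 -m pendant '[0,0,0.3,0,0,0,-1, 0,0,0.3,0,0,0,-1, 0,0,0.2,0,0,0,-1, 0,0,0,0,0,0,-1, 0,0,0,0,0,0,-1]'
```

```text
clock: 7.7
tcp_pos: [622.3, -20.0, 58.5]
eef_rot: [[-0.957, 0.29, 0.0], [0.29, 0.957, -0.0], [-0.0, 0.0, -1.0]]
force: [0.5, 0.9, -4.7]
finger_gap: 10.8
gripper_force: 79.5
```

```bash
python3 -m pendant '[0,0,0.12,0,0,0,-1, 0,0,0,0,0,0,-1, 0,0,0,0,0,0,-1]'
python3 -m pendant '[0,0,0,0,0,0,1, 0,0,0,0,0,0,1, 0,0,0,0,0,0,1, 0,0,0,0,0,0,1, 0,0,0,0,0,0,1]'
python3 -m pendant '[0,0,0,0,0,0,1, 0,0,-2,0,0,0,1, 0,0,-4,0,0,0,1, 0,0,-4.5,0,0,0,1, 0,0,-4,0,0,0,1]'
python3 -m pendant '[0,0,0,0,0,0,1, 0,0,0,0,0,0,1, 0,0,0,0,0,0,1]'
python3 - <<'E'
from h import *
f,o=wrist(); pickle.dump((f,o),open('w5.pkl','wb')); cv2.imwrite('pics/w5.png',f['img'][:,:,::-1]); print(o['tcp_pos'])
Z=f['z_map'];S=cv2.cvtColor(f['img'],cv2.COLOR_RGB2HSV)
m=blob((S[...,1]<60)&(S[...,2]>120)&(Z>0)&(Z<np.inf),(322,200)); print(m.min(0),m.max(0))
def P(u,v): return (np.array([(u-f['cx'])/f['fx'],(v-f['cy'])/f['fy'],1])*Z[v,u]-f['t'])@f['R']
r=cv2.boxPoints(cv2.minAreaRect(m.astype(np.float32))); c=r.mean(0)
for q in r: u,v=(q+(c-q)*.08).round().astype(int); print(u,v,np.round(P(u,v),1))
print(rect(ray(f,m,16)))
E
```

```text
clock: 8.0
tcp_pos: [622.0, -19.9, 58.1]
eef_rot: [[-0.957, 0.289, -0.0], [0.289, 0.957, 0.0], [0.0, -0.0, -1.0]]
force: [-5.9, -0.2, 4.2]
finger_gap: 10.5
gripper_force: 80.7
clock: 8.5
tcp_pos: [622.5, -20.1, 57.2]
eef_rot: [[-0.957, 0.29, 0.0], [0.29, 0.957, -0.0], [-0.0, 0.0, -1.0]]
force: [0.2, -0.1, -0.8]
finger_gap: 81.5
gripper_force: 0.0
clock: 9.0
tcp_pos: [622.3, -20.0, 203.9]
eef_rot: [[-0.957, 0.29, 0.001], [0.29, 0.957, -0.0], [-0.001, 0.0, -1.0]]
force: [0.1, -0.1, 1.1]
finger_gap: 85.6
gripper_force: 0.0
clock: 9.3
tcp_pos: [621.0, -19.8, 200.4]
eef_rot: [[-0.957, 0.29, -0.003], [0.29, 0.957, 0.001], [0.003, -0.0, -1.0]]
force: [-0.8, 0.7, 0.6]
finger_gap: 85.5
gripper_force: 0.0
[621.04076282 -19.78990986 200.37577574]
[225. 104.] [463. 318.]
227 209 [ 626.1 -117.9    0. ]
387 110 [579.   59.6  -0.9]
455 220 [7.038e+02 9.950e+01 5.000e-01]
295 319 [ 7.663e+02 -9.100e+01 -2.000e-01]
((664.4386596679688, -8.620361328125), (137.6829376220703, 191.19749450683594), 17.961347579956055)
```

View pics/w5.png

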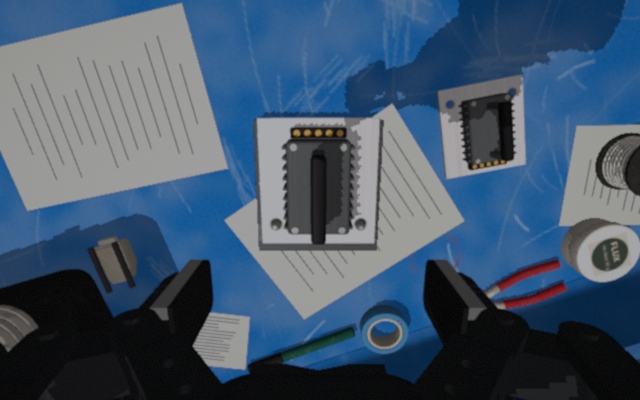

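The module at (318,182) sits square on the base, with pegs visible in its holes at (277,224) and (361,224). I check its flatness and fit the plate.

Run:
```python
from h import *
f,o=pickle.load(open('w5.pkl','rb')); Z=f['z_map']
for u,v in((266,130),(373,130),(270,205),(368,205),(300,240),(340,239)):
    p=(np.array([(u-f['cx'])/f['fx'],(v-f['cy'])/f['fy'],1])*np.median(Z[v-1:v+2,u-1:u+2])-f['t'])@f['R']; print(u,v,np.round(p,1))
g=cv2.cvtColor(f['img'],cv2.COLOR_RGB2GRAY).astype(float)
gx=cv2.Sobel(g,-1,1,0);gy=cv2.Sobel(g,-1,0,1)
le=np.array([[250+np.argmax(gx[r,250:266]),r] for r in range(125,205)])
fr=np.array([[c,110+np.argmax(gy[110:125,c])] for c in range(265,365)])
re=np.array([[c,236+np.argmin(gy[236:250,c])] for c in range(270,365)])
for n,p in(('L',le),('F',fr),('Rear',re)):
    q=ray(f,p,16)[:,:2].astype(np.float32); v=cv2.fitLine(q,cv2.DIST_HUBER,0,.01,.01).ravel(); a=np.radians(-16.8);d=q-np.array([623.9,-20.3]); B=np.c_[d@[np.cos(a),np.sin(a)],d@[-np.sin(a),np.cos(a)]]
    print(n,np.degrees(np.arctan2(v[1],v[0])),'median base xy',np.median(B,0))
```

```text
266 130 [563.2 -52.3  15.7]
373 130 [591.2  40.3  16.8]
270 205 [630.9 -71.6  16.2]
368 205 [658.2  18.2  15.9]
300 240 [673.4 -55.   16. ]
340 239 [683.8 -17.   15.9]
L -16.921476 median base xy [-17.42355326 -56.48722648]
F 73.16618 median base xy [-60.25874348  -4.24990693]
Rear 73.19122 median base xy [60.58409553 -2.14446183]
```

All plate points stand at z≈16, so it lies flat, with front edge at base x −60. Now to the wedge.

```bash
python3 -m pendant '[0,0,0,0,0,-0.141,1, 0,0,0,0,0,-0.141,1, 0,0,0,0,0,-0.141,1, 0,0,0,0,0,-0.141,1, 0,0,0,0,0,-0.141,1]' >/dev/null
python3 -m pendant '[3.45,-2.88,0,0,0,0,1, 3.45,-2.88,0,0,0,0,1, 3.45,-2.88,0,0,0,0,1, 3.45,-2.88,0,0,0,0,1, 3.45,-2.88,0,0,0,0,1]' >/dev/null
python3 -m pendant '[3.45,-2.88,0,0,0,0,1, 3.45,-2.88,0,0,0,0,1, 3.45,-2.88,0,0,0,0,1, 3.45,-2.88,0,0,0,0,1, 0,0,0,0,0,0,1]' >/dev/null
python3 -m pendant '[0,0,0,0,0,0,1, 0,0,0,0,0,0,1, 0,0,0,0,0,0,1]'
python3 - <<'E'
from h import *
f,o=wrist(); pickle.dump((f,o),open('w6.pkl','wb')); cv2.imwrite('pics/w6.png',f['img'][:,:,::-1]); print(o['tcp_pos'])
E
```

```text
clock: 11.15
tcp_pos: [445.6, -376.6, 201.3]
eef_rot: [[-0.919, -0.393, -0.006], [-0.393, 0.919, -0.003], [0.007, -0.001, -1.0]]
force: [0.9, -0.6, -0.2]
finger_gap: 85.1
gripper_force: 0.0
[ 445.59530094 -376.605471    201.28965576]
```

View pics/w6.png

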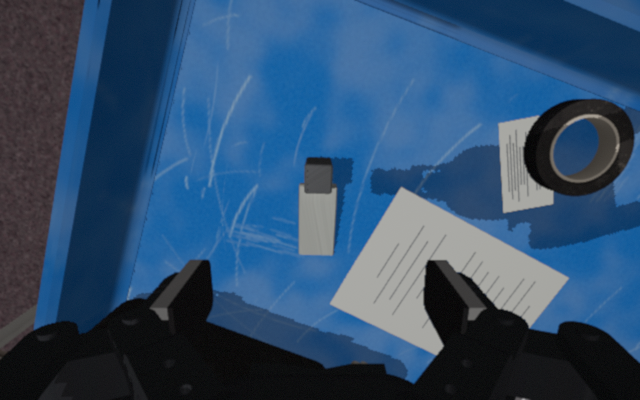

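The wrist view shows the wedge with its block top at (318,175) and its thin end at (316,255). I measure it; from here on depth and numbers only.

Run:
```python
from h import *
f,o=pickle.load(open('w6.pkl','rb')); Z=f['z_map']; hsv=cv2.cvtColor(f['img'],cv2.COLOR_RGB2HSV);S,V=hsv[...,1],hsv[...,2]
w=blob((S<80)&(V>105),(317,220)); print(w.min(0),w.max(0))
def W(u,v): return (np.array([(u-f['cx'])/f['fx'],(v-f['cy'])/f['fy'],1])*Z[v,u]-f['t'])@f['R']
L=[];R=[]
for r in range(195,250):
    x=w[w[:,1]==r,0]; z=W(int((x.min()+x.max())/2),r)[2]; L.append(ray(f,(x.min(),r),z)[0]);R.append(ray(f,(x.max()+1,r),z)[0])
L,R=np.array(L),np.array(R); m=(L+R)/2; v=cv2.fitLine(m[:,:2].astype(np.float32),cv2.DIST_HUBER,0,.01,.01).ravel(); yaw=np.degrees(np.arctan2(v[1],v[0])); 
for E in(L,R): q=cv2.fitLine(E[:,:2].astype(np.float32),cv2.DIST_HUBER,0,.01,.01).ravel(); print('edge yaw',np.degrees(np.arctan2(q[1],q[0])))
print('yaw',yaw,'c',v[2:],'width',np.hypot(*(R-L)[:,:2].T).mean())
tip=np.array([ray(f,(c,w[w[:,0]==c,1].max()+1),4)[0] for c in range(303,331)])[:,:2]; x=np.array(v[:2]); x*=np.sign(x[0]); t=np.median((tip-v[2:])@x); T=np.array(v[2:])+t*x; print('tip',T,'origin',T-88*x)
b=[(u,r) for r in range(150,200) for u in range(300,337) if Z[r,u]>0 and abs(W(u,r)[2]-46)<3]
b=np.array(b); print('block top',len(b),b.min(0),b.max(0),rect(ray(f,b,46)), np.median([W(*q)[2] for q in b]))
```

```text
[299. 184.] [336. 255.]
edge yaw 21.663626
edge yaw 21.296003
yaw 21.49145 c [ 484.60928 -361.44785] width 35.65039378299852
tip [ 520.56523692 -347.29061607] origin [ 438.68367564 -379.53050712]
block top 837 [304 163] [332 193] ((437.9971008300781, -380.6415100097656), (26.071308135986328, 23.777767181396484), 22.589794158935547) 46.1001713650027
```

```bash
python3 -m pendant '[0.82,-0.05,4,0,0,0.01,1, 0,0,4,0,0,0,1, 0,0,4,0,0,0,1, 0,0,1.5,0,0,0,1, 0,0,0,0,0,0,1]'
python3 -m pendant '[0,0,0,0,0,0,1, 0,0,0,0,0,0,1, 0,0,0,0,0,0,1]'
```

```text
clock: 11.7
tcp_pos: [436.6, -379.5, 64.5]
eef_rot: [[-0.924, -0.382, -0.01], [-0.382, 0.924, -0.0], [0.009, 0.003, -1.0]]
force: [-0.1, 0.6, 0.4]
finger_gap: 85.4
gripper_force: 0.0
clock: 12.0
tcp_pos: [439.2, -383.3, 69.6]
eef_rot: [[-0.924, -0.381, -0.003], [-0.381, 0.924, -0.009], [0.006, -0.007, -1.0]]
force: [-0.0, -0.2, 0.3]
finger_gap: 85.5
gripper_force: 0.0
```

```bash
python3 -m pendant '[0,0.3,2,0,0,0,1, 0,0,2.2,0,0,0,1, 0,0,1.9,0,0,0,1, 0,0,0,0,0,0,1, 0,0,0,0,0,0,1]'
python3 -m pendant '[0,0,0,0,0,0,1, 0,0,0,0,0,0,1]'
```

```text
clock: 12.5
tcp_pos: [436.7, -380.0, 7.0]
eef_rot: [[-0.925, -0.381, -0.005], [-0.381, 0.925, -0.006], [0.007, -0.004, -1.0]]
force: [0.6, -1.4, 0.5]
finger_gap: 85.5
gripper_force: 0.0
clock: 12.7
tcp_pos: [437.2, -380.6, 7.8]
eef_rot: [[-0.925, -0.381, -0.004], [-0.381, 0.924, -0.008], [0.006, -0.006, -1.0]]
force: [-0.7, -0.1, -0.3]
finger_gap: 85.6
gripper_force: 0.0
```

```bash
python3 -m pendant '[0,0,0,-0.006,-0.006,0,1, 0,0,0,0,0,0,-1, 0,0,0,0,0,0,-1, 0,0,0,0,0,0,-1, 0,0,0,0,0,0,-1]' 80
python3 -m pendant '[0,0,0,0,0,0,-1, 0,0,0,0,0,0,-1, 0,0,0,0,0,0,-1]'
```

```text
clock: 13.2
tcp_pos: [437.1, -378.6, 6.0]
eef_rot: [[-0.925, -0.379, -0.004], [-0.379, 0.925, 0.001], [0.004, 0.003, -1.0]]
force: [-0.5, 0.3, -0.6]
finger_gap: 28.1
gripper_force: 0.0
clock: 13.5
tcp_pos: [437.3, -379.1, 6.3]
eef_rot: [[-0.925, -0.379, -0.004], [-0.379, 0.925, 0.0], [0.003, 0.002, -1.0]]
force: [-0.7, -1.1, 1.4]
finger_gap: 23.3
gripper_force: 78.1
```

```bash
python3 -m pendant '[0,0,-1,0,0,0,-1, 0,0,-3,0,0,0.14,-1, 0,0,-2.5,0,0,0.14,-1, 0,0,0,0,0,0.14,-1, 0,0,0,0,0,0.14,-1]'
python3 -m pendant '[0,0,0,0,0,0.126,-1, 1,4.2,0,0,0,0,-1, 1.05,4.4,0,0,0,0,-1, 1.05,4.4,0,0,0,0,-1, 1.05,4.4,0,0,0,0,-1]' >/dev/null
python3 -m pendant '[1.05,4.4,0,0,0,0,-1, 1.05,4.4,0,0,0,0,-1, 1.05,4.4,0,0,0,0,-1, 1.05,4.4,0,0,0,0,-1, 1,4,0,0,0,0,-1]'
python3 -m pendant '[0,0,0,0,0,0,-1, 0,0,0,0,0,0,-1, 0,0,0,0,0,0,-1, 0,0,0,0,0,0,-1]'
python3 -m pendant '[0,0,0,0,0,0,-1, 0,0,0,0,0,0,-1]'
```

```text
clock: 14.0
tcp_pos: [437.8, -379.0, 72.7]
eef_rot: [[-0.984, 0.176, -0.003], [0.176, 0.984, -0.0], [0.003, -0.001, -1.0]]
force: [-0.6, 0.3, -2.2]
finger_gap: 22.7
gripper_force: 77.8
clock: 15.0
tcp_pos: [461.3, 23.7, 71.7]
eef_rot: [[-0.956, 0.292, -0.005], [0.292, 0.956, 0.002], [0.005, 0.0, -1.0]]
force: [0.5, -0.5, -1.2]
finger_gap: 23.2
gripper_force: 78.3
clock: 15.4
tcp_pos: [462.1, 20.4, 71.5]
eef_rot: [[-0.956, 0.295, -0.005], [0.295, 0.956, 0.001], [0.005, -0.0, -1.0]]
force: [0.2, -0.6, -1.0]
finger_gap: 23.1
gripper_force: 78.7
clock: 15.6
tcp_pos: [462.2, 20.6, 71.4]
eef_rot: [[-0.956, 0.294, -0.004], [0.294, 0.956, 0.001], [0.005, -0.0, -1.0]]
force: [-0.1, 1.1, -2.1]
finger_gap: 23.1
gripper_force: 78.7
```

```bash
python3 -m pendant '[0.3,0.78,2,0,-0.003,-0.003,-1, 0,0,2,0,0,0,-1, 0,0,1.8,0,0,0,-1, 0,0,0,0,0,0,-1, 0,0,0,0,0,0,-1]'
python3 -m pendant '[0,0,0,0,0,0,-1, 0,0,0,0,0,0,-1, 0,0,0,0,0,0,-1]'
python3 - <<'E'
from h import *
f,o=wrist(); pickle.dump((f,o),open('w7.pkl','wb')); Z=f['z_map']; print(o['tcp_pos'])
hsv=cv2.cvtColor(f['img'],cv2.COLOR_RGB2HSV)
v,u=np.nonzero(Z>0); P=(np.c_[(u-f['cx'])/f['fx'],(v-f['cy'])/f['fy'],np.ones(len(u))]*Z[v,u][:,None]-f['t'])@f['R']
a=np.radians(-16.8);d=P[:,:2]-[623.9,-20.3]; bx=d@[np.cos(a),np.sin(a)];by=d@[-np.sin(a),np.cos(a)]
# height map along the axis
for x in range(-160,0,8):
    k=(abs(bx-x)<2)&(abs(by)<60)&(P[:,2]>2.5)&(P[:,2]<80); 
    print(x,k.sum(), np.round([by[k].min(),by[k].max(),np.median(P[k,2])],1) if k.any() else '')
E
```

```text
clock: 16.1
tcp_pos: [461.3, 29.6, 13.4]
eef_rot: [[-0.957, 0.29, -0.002], [0.29, 0.957, 0.0], [0.002, -0.0, -1.0]]
force: [-0.1, 0.5, -2.0]
finger_gap: 23.0
gripper_force: 78.8
clock: 16.4
tcp_pos: [462.2, 29.7, 14.3]
eef_rot: [[-0.957, 0.29, 0.0], [0.29, 0.957, 0.0], [-0.0, 0.0, -1.0]]
force: [0.4, -0.0, -1.7]
finger_gap: 23.3
gripper_force: 78.8
[462.20894843  29.74669023  14.29789578]
-160 3439 [-48.   48.3  72.2]
-152 0 
-144 0 
-136 82 [-17.9  17.5  26.3]
-128 477 [-17.9  17.5  24.4]
-120 2 [-1.   0.4 22.2]
-112 0 
-104 0 
-96 0 
-88 0 
-80 0 
-72 0 
-64 0 
-56 0 
-48 0 
-40 0 
-32 0 
-24 0 
-16 0 
-8 0
```

```bash
python3 -m pendant '[0,0,0.4,0,0,0,-1, 0,0,0.38,0,0,0,-1, 0,0,0,0,0,0,-1, 0,0,0,0,0,0,-1]'
python3 -m pendant '[-1,0,0,0,0,0,-1, -1,0,0,0,0,0,-1, -1,0,0,0,0,0,-1, -1,0,0,0,0,0,-1, 0,0,0,0,0,0,-1]'
python3 -m pendant '[0,0,0,0,0,0,-1, 0,0,0,0,0,0,-1]'
```

```text
clock: 16.85
tcp_pos: [461.8, 29.9, 6.2]
eef_rot: [[-0.957, 0.29, -0.001], [0.29, 0.957, 0.0], [0.001, -0.0, -1.0]]
force: [-2.5, 0.7, 5.7]
finger_gap: 23.3
gripper_force: 79.5
clock: 17.35
tcp_pos: [501.5, 18.0, 6.3]
eef_rot: [[-0.957, 0.29, 0.001], [0.29, 0.957, -0.0], [-0.001, 0.0, -1.0]]
force: [1.4, -0.2, 4.3]
finger_gap: 23.2
gripper_force: 79.8
clock: 17.55
tcp_pos: [501.3, 18.0, 6.3]
eef_rot: [[-0.957, 0.29, 0.002], [0.29, 0.957, -0.0], [-0.002, 0.0, -1.0]]
force: [2.4, -0.8, 3.1]
finger_gap: 22.9
gripper_force: 79.6
```

```bash
for i in 1; do python3 -m pendant '[-0.2,0,0,0,0,0,-1, 0,0,0,0,0,0,-1, 0,0,0,0,0,0,-1]'; done
python3 -m pendant '[-0.3,0,0,0,0,0,-1, 0,0,0,0,0,0,-1, 0,0,0,0,0,0,-1]'
python3 -m pendant '[-0.3,0,0,0,0,0,-1, 0,0,0,0,0,0,-1, 0,0,0,0,0,0,-1]'
python3 -m pendant '[-0.3,0,0,0,0,0,-1, 0,0,0,0,0,0,-1, 0,0,0,0,0,0,-1]'
python3 - <<'E'
from h import *
from workcell import grab_frame
for n in('top','scene'):
    a=pickle.load(open(n+'.pkl','rb')); f=grab_frame(n); pickle.dump(f,open(n+'1.pkl','wb')); Z=f['z_map']
    v,u=np.nonzero(Z>0); P=(np.c_[(u-f['cx'])/f['fx'],(v-f['cy'])/f['fy'],np.ones(len(u))]*Z[v,u][:,None]-f['t'])@f['R']
    q=np.radians(-16.8);d=P[:,:2]-[625.5,-19.5]; bx=d@[np.cos(q),np.sin(q)];by=d@[-np.sin(q),np.cos(q)]
    k=(abs(bx)<57)&(abs(by)<52)&(abs(by)>36)&(P[:,2]>8)&(P[:,2]<30)
    for s in(1,-1):
        j=k&(by*s>0)
        if j.sum()>8:
            c=np.polyfit(bx[j],P[j,2],1); print(n,'side',s,j.sum(),'top z at front/rear',np.polyval(c,[-60,60]).round(1),'std',np.std(P[j,2]-np.polyval(c,bx[j])).round(2))
E
```

```text
clock: 17.85
tcp_pos: [501.3, 18.0, 6.2]
eef_rot: [[-0.957, 0.29, -0.002], [0.29, 0.957, 0.001], [0.002, 0.0, -1.0]]
force: [-0.9, 0.5, 9.4]
finger_gap: 23.0
gripper_force: 80.2
clock: 18.15
tcp_pos: [501.5, 17.9, 6.2]
eef_rot: [[-0.957, 0.29, -0.008], [0.29, 0.957, 0.002], [0.008, -0.0, -1.0]]
force: [-9.0, 2.2, 17.5]
finger_gap: 23.4
gripper_force: 81.1
clock: 18.45
tcp_pos: [504.6, 17.0, 6.2]
eef_rot: [[-0.957, 0.289, -0.007], [0.289, 0.957, 0.002], [0.007, -0.0, -1.0]]
force: [-8.5, 2.1, 16.2]
finger_gap: 23.2
gripper_force: 80.9
clock: 18.75
tcp_pos: [505.6, 16.5, 6.1]
eef_rot: [[-0.957, 0.29, -0.012], [0.29, 0.957, 0.002], [0.012, -0.001, -1.0]]
force: [-12.1, 3.0, 21.5]
finger_gap: 22.8
gripper_force: 81.0
top side 1 234 top z at front/rear [15.7 16. ] std 2.68
top side -1 233 top z at front/rear [16.  15.8] std 2.6
scene side 1 14 top z at front/rear [16.  20.8] std 1.59
scene side -1 91 top z at front/rear [15.5 17.3] std 1.71
```

```bash
python3 -m pendant '[0,0,-0.1,0,0,0,-1, 0,0,0,0,0,0,-1, 0,0,0,0,0,0,-1]'
python3 -m pendant '[-0.3,0,0,0,0,0,-1, 0,0,0,0,0,0,-1, 0,0,0,0,0,0,-1]'
```

```text
clock: 19.15
tcp_pos: [505.6, 16.4, 6.2]
eef_rot: [[-0.957, 0.29, -0.011], [0.29, 0.957, 0.002], [0.011, -0.001, -1.0]]
force: [-8.8, 3.2, 13.3]
finger_gap: 23.3
gripper_force: 79.6
clock: 19.45
tcp_pos: [507.0, 16.0, 6.1]
eef_rot: [[-0.957, 0.289, -0.015], [0.289, 0.957, 0.003], [0.015, -0.001, -1.0]]
force: [-13.1, 3.3, 17.3]
finger_gap: 23.4
gripper_force: 80.1
```

```bash
python3 -m pendant '[0,0,-0.05,0,-0.012,0,-1, 0,0,0,0,0,0,-1, 0,0,0,0,0,0,-1]'
python3 -m pendant '[-0.3,0,0,0,0,0,-1, 0,0,0,0,0,0,-1, 0,0,0,0,0,0,-1]'
```

```text
clock: 19.75
tcp_pos: [507.4, 15.9, 6.1]
eef_rot: [[-0.957, 0.29, -0.002], [0.29, 0.957, -0.0], [0.002, -0.001, -1.0]]
force: [-7.6, 2.8, 12.0]
finger_gap: 23.0
gripper_force: 79.6
clock: 20.05
tcp_pos: [508.1, 15.7, 6.1]
eef_rot: [[-0.957, 0.289, -0.007], [0.289, 0.957, 0.001], [0.007, -0.001, -1.0]]
force: [-13.5, 4.8, 19.0]
finger_gap: 23.2
gripper_force: 80.4
```

```bash
python3 -m pendant '[0,0,-0.15,0,-0.006,0,-1, 0,0,0,0,0,0,-1, 0,0,0,0,0,0,-1]'
python3 -m pendant '[-0.3,0,0,0,0,0,-1, 0,0,0,0,0,0,-1, 0,0,0,0,0,0,-1]'
python3 -m pendant '[-0.3,0,-0.05,0,0,0,-1, 0,0,0,0,0,0,-1, 0,0,0,0,0,0,-1]'
```

```text
clock: 20.35
tcp_pos: [509.4, 15.1, 6.2]
eef_rot: [[-0.957, 0.29, 0.002], [0.29, 0.957, -0.002], [-0.003, -0.001, -1.0]]
force: [-5.8, 3.3, 4.5]
finger_gap: 22.9
gripper_force: 79.2
clock: 20.65
tcp_pos: [511.0, 14.6, 6.2]
eef_rot: [[-0.957, 0.29, -0.001], [0.29, 0.957, -0.001], [0.0, -0.002, -1.0]]
force: [-9.0, 3.0, 7.8]
finger_gap: 23.4
gripper_force: 79.7
clock: 20.95
tcp_pos: [515.1, 13.2, 6.3]
eef_rot: [[-0.957, 0.29, 0.002], [0.29, 0.957, -0.002], [-0.003, -0.002, -1.0]]
force: [-6.0, 2.1, 0.3]
finger_gap: 23.1
gripper_force: 78.7
```

```bash
python3 -m pendant '[-0.2,0,0,0,0,0,-1, 0,0,0,0,0,0,-1, 0,0,0,0,0,0,-1]'
cat > lift.py <<'E'
from h import *
from workcell import grab_frame, sensors
q=np.radians(-16.9)
def st(f,n):
    Z=f['z_map'];v,u=np.nonzero(Z>0); P=(np.c_[(u-f['cx'])/f['fx'],(v-f['cy'])/f['fy'],np.ones(len(u))]*Z[v,u][:,None]-f['t'])@f['R']
    d=P[:,:2]-([626.5,-18.5] if n=='top' else [624.,-20.5]); bx=d@[np.cos(q),np.sin(q)];by=d@[-np.sin(q),np.cos(q)]
    r=[]
    for s in(1,-1):
        for x0,x1 in((-57,-44),(-44,0),(0,30),(48,58)):
            k=(bx>x0)&(bx<x1)&(by*s>39)&(by*s<52)&(P[:,2]>5)&(P[:,2]<26); r.append((int(k.sum()),round(float(np.median(P[k,2])),1) if k.any() else None))
    return r
for n in('top','scene'):
    print(n,'before',st(pickle.load(open(n+'1.pkl','rb')),n)); print(n,'now',st(grab_frame(n),n))
o=sensors.get_obs(); d=o['tcp_pos'][:2]-[623.9,-20.3]; a=np.radians(-16.8); print('s',d@[np.cos(a),np.sin(a)],'y',d@[-np.sin(a),np.cos(a)])
E
python3 lift.py
```

```text
clock: 21.25
tcp_pos: [516.7, 12.6, 6.3]
eef_rot: [[-0.957, 0.29, 0.001], [0.29, 0.957, -0.002], [-0.002, -0.002, -1.0]]
force: [-6.2, 1.6, 0.4]
finger_gap: 23.0
gripper_force: 79.1
top before [(23, 16.4), (75, 15.8), (49, 15.5), (17, 16.5), (19, 16.2), (74, 15.8), (51, 15.8), (15, 15.1)]
top now [(17, 18.7), (73, 17.5), (49, 17.6), (16, 17.3), (13, 18.3), (75, 18.2), (52, 16.5), (18, 15.1)]
scene before [(7, 16.3), (6, 16.9), (0, None), (0, None), (8, 15.9), (31, 16.2), (20, 16.1), (7, 16.4)]
scene now [(7, 18.7), (7, 18.9), (0, None), (0, None), (11, 16.7), (36, 17.8), (26, 17.2), (4, 15.9)]
s -112.15952048564476 y 0.5547378936379666
```

Both front corners are already up about 2–2.5 mm and the rear is down. I push about 4 mm more.

```bash
python3 -m pendant '[-0.2,0,0,0,0,0,-1, -0.2,0,0,0,0,0,-1, 0,0,0,0,0,0,-1, 0,0,0,0,0,0,-1, 0,0,0,0,0,0,-1]'
python3 -m pendant '[0,0,0,0,0,0,-1, 0,0,0,0,0,0,-1, 0,0,0,0,0,0,-1, 0,0,0,0,0,0,-1, 0,0,0,0,0,0,-1]'
python3 lift.py
```

```text
clock: 21.85
tcp_pos: [520.5, 11.4, 6.3]
eef_rot: [[-0.957, 0.29, 0.001], [0.29, 0.957, -0.002], [-0.002, -0.002, -1.0]]
force: [-6.7, 2.0, 1.2]
finger_gap: 22.9
gripper_force: 79.1
clock: 22.35
tcp_pos: [520.5, 11.4, 6.3]
eef_rot: [[-0.957, 0.29, 0.001], [0.29, 0.957, -0.002], [-0.002, -0.002, -1.0]]
force: [-6.5, 2.1, -0.1]
finger_gap: 22.9
gripper_force: 79.1
top before [(23, 16.4), (75, 15.8), (49, 15.5), (17, 16.5), (19, 16.2), (74, 15.8), (51, 15.8), (15, 15.1)]
top now [(8, 17.7), (73, 19.0), (50, 17.0), (16, 15.4), (12, 18.9), (72, 18.4), (52, 16.9), (18, 14.9)]
scene before [(7, 16.3), (6, 16.9), (0, None), (0, None), (8, 15.9), (31, 16.2), (20, 16.1), (7, 16.4)]
scene now [(5, 18.9), (6, 19.2), (0, None), (0, None), (11, 19.4), (41, 18.1), (25, 17.1), (8, 16.5)]
s -108.11077728332563 y 0.51165296214511
```

The arm is at rest, the push is a steady 6.5 N, and the front is up about 3–4 mm on both sides with the rear down. Handing in.

```bash
python3 -c "
from workcell import robot
print(robot.close_job())"
```

```text
the job is handed in; nothing more can be done
None
```

I seated the module flat over both pegs and let it go. The gripper is still holding the wedge under the middle of its front edge, which is up about 3–4 mm on both sides with the rear edge down; the job is handed in, and the judge's result was not shown.

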